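# Release the tablet's battery door with the pin tool

### The job

Open the battery door of the tablet scope that lies screen-down on the mat: take the yellow pin tool from the stand, press the catch at the bottom of the small square hole with its pin until it gives, and keep it held down while you push the door all the way out to its stop with the pin. Feel your way and do not force anything (the catch breaks at 14 N), let only the tool touch the tablet and its door, leave the other things where they are, and put the tool back upright and fully down in the stand hole it came from.

Things in the scene. Friction and masses are not known exactly. Their poses are not given: they have to be found in the camera images.
- pin_tool_grip (a point): Mid-handle of the yellow pin tool, upright, pin down, in one of the stand's holes; z up along the tool, x square to one of the handle's flats. From here: octagonal handle, 16 mm across flats, 26 mm up to 26 mm down; steel collar 23 mm wide, 26 to 30 mm down, resting on the stand's top; barrel 13 mm thick to 43 mm down, a cone, then the steel pin, 5 mm thick, 30 mm long, its flat tip 80 mm down. About 70 g.
- catch_hole (a point): Mouth centre of the 11 x 11 mm hole in the grey door, level with the door's face; moves with it; axes as tablet; 15 mm deep walls. Inside, the orange cap of the catch: its top is 2 to 11 mm below the face, differing by unit, not measured. Sprung: 2 N to start, 2.5 N more per mm pressed; free of its lock from 2 mm (7 N), hard stop at 3 mm (9.5 N).
- door (a joint): How far the battery door (105 x 72 mm, light grey, ribbed) is slid open, m: 0 shut, 0.046 at its stop. It slides level along the tablet's -x axis, out over the tablet's edge, with about 3 N friction. Two-stage catch: when not held down it locks the door at 0.001 and again at 0.022; past 0.038 it is clear of both.
- tablet: Rugged tablet scope, black, blue corner bumpers, screen-down, level, fixed by the non-slip mat. 160 mm along x, 230 mm along y. Origin: centre of its underside on the mat; x points from the door's exit edge into the tablet, z up. Back 46 mm high, door face 47 mm, bumpers 52 mm, black lips beside the door 49 mm.
- stand: Wooden tool stand, fixed, 60 mm along its x, 170 mm along its y, 55 mm high; origin at the centre of its underside. Three upright through holes 16.5 mm in diameter on its y axis at -55, 0 and +55 mm. They hold the pin tool and the two screwdrivers, in any order.
- driver_red_grip (a point): Middle of the red handle (24 mm across, from 28 mm below to 32 mm above) of a screwdriver upright in the stand; to be left alone.
- driver_blue_grip (a point): Middle of the blue handle (24 mm across, from 28 mm below to 32 mm above) of a screwdriver upright in the stand; to be left alone.
- spool_center (a point): Centre of a solder spool standing on the mat behind the tablet, 54 mm in diameter, 45 mm high, blue flanges; to be left alone.
- tin_center (a point): Centre of a small round flux tin with a brass lid on the mat behind the tablet, 49 mm in diameter, 26 mm high; to be left alone.

How it is judged:
On the way, in this order (a step that is already met when the one before it is completed fails the run):
1. the pin tool is drawn out of the stand (distance of pin_tool_grip from where it was at the start of the episode above 0.05 m), for 0.1 s.
2. the catch has given: the door has left its lock with the pin tool pressing in the hole (value of joint door above 0.004 m and contact force between pin_tool and tablet above 1 N), for 0.05 s.
3. the door is pushed all the way out with the pin tool (value of joint door above 0.042 m and contact force between pin_tool and tablet above 0.5 N), for 0.05 s.
At the end, for the whole second after the job is handed in: The battery door is open by more than 42 mm of its 46 mm, and the pin tool is back in its own hole of the stand, at rest, upright within 7 degrees, its handle within 6 mm of where it was (collar down on the stand) (value of joint door above 0.042 m and distance of pin_tool_grip from where it was at the start of the episode below 0.006 m and angle between pin_tool_grip's own z axis and vertical below 0.12 rad and linear speed of pin_tool below 0.02 m/s); the robot touches nothing.
It fails at once if the tool presses or pushes on the tablet, its door or its catch with more than 14 N (contact force between pin_tool and tablet above 14 N).
It fails at once if the gripper or arm touches the tablet or its door (contact force between any of the fingers, the arm and tablet above 2 N).
It fails at once if another thing is disturbed (moved more than 15 mm) (distance of any of driver_red_grip, driver_blue_grip, spool_center, tin_center from where it was at the start of the episode above 0.015 m).
It also fails if it takes over 64 s, if anything falls off the work surface, if the arm or the gripper's body presses on something with over 40 N, if the wrist force passes 120 N, or if a joint passes its speed limit or range.

### The arm

A 6-joint arm with a two-finger parallel gripper is mounted at the origin on the work surface. World frame = base frame: x ahead of the robot, y to its left, z up, the work surface at z = 0. Lengths are in m, angles in rad, forces in N, time in s.
With the tool pointing down it reaches from about 0.35 to 0.85 m from the base axis. Payload 8.1 kg.
Tool frame: the origin (TCP) lies midway between the tips of the shut fingers; the grasp point (between the pads) lies 19 mm behind it; z points along the fingers, y is the line along which they close (so a half turn about z gives the same grasp; the last joint's range is limited). The gripper opens to 93 mm and grips with 3 to 60 N. Pads are 15 mm wide; open, the fingers measure 128 mm over their backs; the gripper's body (75 mm by 188 mm) begins 65 mm behind the grasp point.
Start: joints at [-1.331, 0.13, 1.488, -0, 1.523, -0.085], TCP at [0.191, -0.569, 0.219] pointing down, gripper open.
Joint ranges: [-2.96, 2.96], [-0.89, 2.26], [0.02, 2.5], [-1.34, 4.48], [0, 2.73], [-2.66, 2.66]. Speed limits (rad/s): [2.39, 2.39, 2.79, 3.14, 3.14, 3.14].

### API

Orientations are given as a rotation vector (axis times angle).
In Python, from plant import read_state, read_camera, get_calibration, close_job gives the robot as it stands.
- The arm moves only by the shell command python3 -m crank 'ROWS' [FORCE]. ROWS is JSON, a list that holds one entry, the list of rows, each a list of 7 numbers: the gripper's target within -1 to 1 (fully open at 1, half-way at 0, shut at -1), then the shift along the tool's x, y, z as a fraction of full scale, then the turn, a rotation vector about the tool's x, y, z as a fraction of full scale. In form: [[[grip, x, y, z, rx, ry, rz], ...]]. A call has exactly 5 rows; each row is the pose to reach, as a shift and turn from the pose commanded when the call began, along the tool's axes at that moment; what a row does not reach only later rows make up. Full scale, the value 1, is 0.5 m for a shift and 90 degrees for a turn. A row lasts 1/8 s, in which the tool goes at most 62.5 mm and 10.7 degrees, less where a joint would pass 70% of its speed; a pose out of reach is approached as far as the arm can. A call with a number of a shift or a turn outside -1 to 1 is refused whole. A call with a gripper value outside its range is refused whole. The fingers move at their own pace and stop on an object; FORCE is the grip in N (left out, the last holds). Time passes only in rows, so rows that repeat a pose let the fingers close, or fill a call up. It gives the time, the measured TCP pose, the force, the opening and the grip force at its end, in the units of the state.
- read_state(): the state, without advancing time (a new reading comes with each control period).
- read_camera(name): name is "scene" or "top" or "wrist"; returns the picture (400x640x3 uint8, red, green, blue); there is no depth.
- get_calibration(name): a dict with "fx", "fy", "cx", "cy" (pixels), "eye" and "orientation" of the camera in the world; the wrist camera has in their place "mount" (4x4, takes a point from camera to tool coordinates, whose origin is the TCP and whose axes are the flange's). Camera axes: x right, y down, z forward; pixel columns grow to the right and rows downward; lengths in m; the calibration is good to about 2 mm. A picture is of the moment at which its call begins: read the wrist's pose just before it. get_calibration takes no time and is no camera call.
- close_job(): hands the job in; it is judged then, once.
The state is a dict: "t": time; "q": joint angles; "dq": joint speeds; "joint_torque": joint torques, N m; "tool_pos": TCP position; "orientation": TCP orientation; "force": force on the tool from outside, world axes, zero at the start; "wrist_torque": the same for the moment, N m; "opening": finger opening in m; "gripper_force": force on a finger pad.
Only numpy, scipy, OpenCV 4.12 (cv2) and the standard library are available. Lean on these libraries where they do the work, as an engineer would, in place of code of your own. Each camera call takes 0.05 s, during which the arm holds its last target. There are 200 camera calls.

## Working session

There is one attempt and no reset: what is moved stays moved. The work goes in short steps, Python scripts to look and compute and a shell command to move; the robot and the scene stay as the last step left them, time stands still between calls to the robot, and variables do not carry over. Pictures are saved under pics/ and viewed, at most 12 in all, crops included, and the job is handed in when it is done.

```bash
mkdir -p pics; ls; python3 - <<'E'
from plant import *
import cv2,numpy as np
for n in("scene","top"):
    im=read_camera(n); cv2.imwrite(f"pics/{n}0.png",im[:,:,::-1]); print(n,get_calibration(n))
print(get_calibration("wrist")); print(read_state())
E
```

```text
pics
scene {'fx': 378.830131928766, 'fy': 378.830131928766, 'cx': 325.5749890773033, 'cy': 200.37196477002104, 'eye': array([ 1.01717777, -0.31452622,  0.78650945]), 'orientation': array([-2.31228703, -1.168742  ,  0.38124651])}
top {'fx': 433.07048594854564, 'fy': 433.07048594854564, 'cx': 314.2519798856668, 'cy': 191.58028993943063, 'eye': array([ 0.4612237 , -0.02599743,  1.16979085]), 'orientation': array([-2.1642204 ,  2.12627405, -0.16369555])}
{'fx': 301.114548735195, 'fy': 301.114548735195, 'cx': 321.8256139669848, 'cy': 197.63000933544578, 'mount': array([[-4.16284446e-04, -9.63209229e-01, -2.68752316e-01,
         7.50646697e-02],
       [ 9.99999913e-01, -3.92466834e-04, -1.42349410e-04,
        -2.49767175e-04],
       [ 3.16358949e-05, -2.68752352e-01,  9.63209309e-01,
        -1.66124477e-01],
       [ 0.00000000e+00,  0.00000000e+00,  0.00000000e+00,
         1.00000000e+00]])}
{'t': 0.1, 'q': array([-1.33142790e+00,  1.31071669e-01,  1.48917551e+00,  2.53163593e-06,
        1.52302047e+00, -8.53760040e-02]), 'dq': array([ 0.00069604, -0.0022299 , -0.00156332,  0.00049245,  0.00056168,
        0.0009755 ]), 'joint_torque': array([ 1.88323370e-04, -5.61345398e+01, -4.93093765e+01,  7.70039647e-02,
        2.91127997e-02, -6.38273673e-05]), 'tool_pos': array([ 0.19135123, -0.5681174 ,  0.21769789]), 'orientation': array([-3.09862169e+00, -5.07598642e-01,  1.98317555e-04]), 'force': array([-0.10727937,  1.10179971, -0.97812713]), 'wrist_torque': array([-0.01921865, -0.00703534,  0.03844964]), 'gripper_force': 0.0, 'opening': 0.09315433175339122}
```

View pics/top0.png

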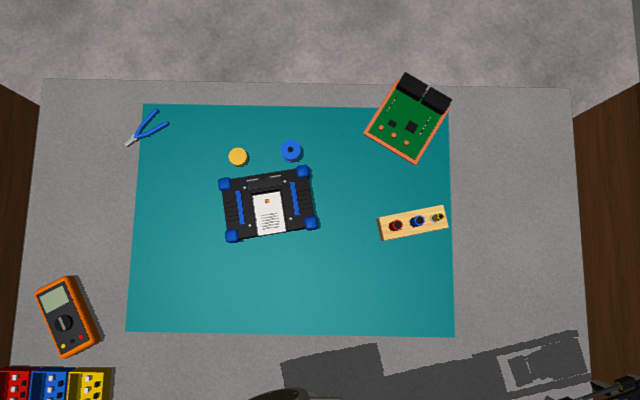

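View pics/scene0.png

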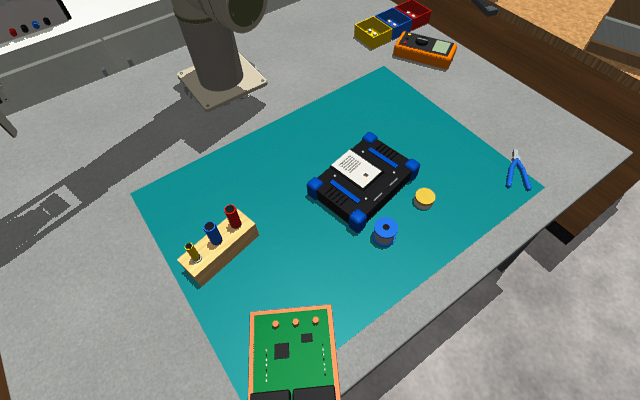

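Top view: the yellow tool is at about (437,217), at the right end of the stand. The hole with the orange cap is at about (267,201), and the door exits towards the bottom of the image, which is the robot side. Next I'll enlarge both areas.

```bash
python3 - <<'E'
import cv2,numpy as np
t=cv2.imread("pics/top0.png")
def c(im,x,y,w,h,s): return cv2.resize(im[y:y+h,x:x+w],None,fx=s,fy=s,interpolation=cv2.INTER_CUBIC)
a=c(t,210,160,114,90,5); b=c(t,370,195,90,60,6)
o=np.zeros((600,800,3),np.uint8)
a=c(t,212,162,110,84,5);o[:420,:550]=a
b=c(t,372,200,80,44,5);o[0:220,400+0:800]=o[0:220,400:800]
b=c(t,372,200,80,45,4);o[420:600,0:320]=b
s=cv2.imread("pics/scene0.png"); d=c(s,170,195,95,36*2+18,2);o[420:600,330:520]=d
cv2.imwrite("pics/c1.png",o)
E
```

```text
(no output)
```

View pics/c1.png

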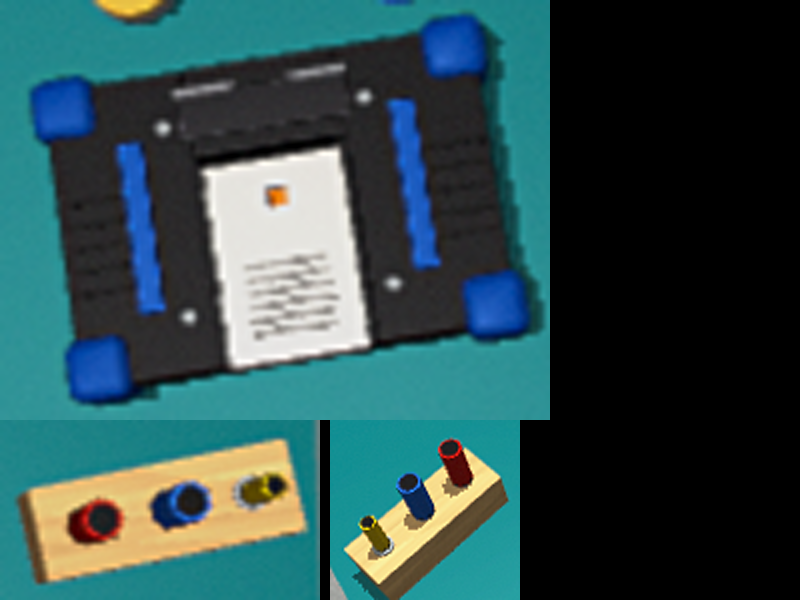

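```bash
cat > h.py <<'E'
from plant import *
import numpy as np, cv2
from scipy.spatial.transform import Rotation as Ro
def cam(n):
    c=get_calibration(n)
    if n!="wrist": return c,np.array(c["eye"]),Ro.from_rotvec(c["orientation"]).as_matrix()
    s=read_state(); R=Ro.from_rotvec(s["orientation"]).as_matrix(); M=c["mount"]
    return c,s["tool_pos"]+R@M[:3,3],R@M[:3,:3]
def ray(n,u,v,C=None):
    c,e,R=C or cam(n); d=R@np.array([(u-c["cx"])/c["fx"],(v-c["cy"])/c["fy"],1]); return e,d
def onz(n,u,v,z,C=None):
    e,d=ray(n,u,v,C); return e+d*(z-e[2])/d[2]
def proj(n,p,C=None):
    c,e,R=C or cam(n); q=R.T@(np.asarray(p)-e); return np.array([c["fx"]*q[0]/q[2]+c["cx"],c["fy"]*q[1]/q[2]+c["cy"]])
def goto(p,yaw=None):
    "row values for TCP position p; yaw = heading of tool x axis, rad; tool pointing down"
    s=read_state(); R=Ro.from_rotvec(s["orientation"]).as_matrix()
    sh=R.T@(np.asarray(p)-s["tool_pos"])/0.5
    if yaw is None: yaw=np.arctan2(R[1,0],R[0,0])
    T=np.array([[np.cos(yaw),np.sin(yaw),0],[np.sin(yaw),-np.cos(yaw),0],[0,0,-1]])
    r=Ro.from_matrix(R.T@T).as_rotvec()/(np.pi/2)
    print("t",round(s["t"],2),"shift",sh.round(4),"turn",r.round(4),"q6",s["q"][5].round(2))
E
python3 - <<'E'
from h import *
f=lambda x,y:(212+x/5,162+y/5)
g=lambda x,y:(372+x/4,200+(y-420)/4)
B=[onz("top",*f(*p),.05) for p in((62,108),(455,45),(98,368),(497,303))]
print(np.round(B,4)); c=np.mean(B,0); dx=(B[0]+B[1]-B[2]-B[3]); print("tab c",c,"xyaw",np.arctan2(dx[1],dx[0]), np.linalg.norm(dx)/2)
h=onz("top",*f(276,196),.047-.004); print("hole",h)
p=onz("top",*g(275,485),.111);print("tooltop top",p, "scene",onz("scene",189,244.5,.111))
st=[onz("top",*g(*q),.055) for q in((22,494),(284,440),(306,530),(44,580))]
print(np.round(st,4)); yy=st[0]-st[1]+st[3]-st[2]; a=np.arctan2(yy[1],yy[0]);print("stand y yaw",a,"c",np.mean(st,0),"tool hole",np.mean(st,0)-.055*yy/np.linalg.norm(yy))
E
```

```text
[[ 0.6465  0.2077  0.05  ]
 [ 0.6838  0.0025  0.05  ]
 [ 0.5112  0.1826  0.05  ]
 [ 0.5483 -0.0221  0.05  ]]
tab c [0.59743951 0.09268118 0.05      ] xyaw 0.18134068380751076 0.13764689924023435
hole [0.60289392 0.09480573 0.043     ]
tooltop top [ 0.56476046 -0.33944365  0.111     ] scene [ 0.56150197 -0.33690811  0.111     ]
[[ 0.5615 -0.1925  0.055 ]
 [ 0.5996 -0.3626  0.055 ]
 [ 0.5415 -0.3752  0.055 ]
 [ 0.5066 -0.2063  0.055 ]]
stand y yaw 1.7830800782836604 c [ 0.55230632 -0.28415894  0.055     ] tool hole [ 0.56389443 -0.33792431  0.055     ]
```

```bash
python3 -c "
from h import *
goto([.564,-.338,.20],1.783)"
```

```text
t 0.1 shift [ 0.8532 -0.1983  0.0359] turn [-8.000e-04 -9.000e-04 -9.284e-01] q6 -0.09
```

```bash
python3 -m crank '[[[1,0.1,-0.02,0,0,0,-0.1],[1,0.2,-0.05,0,0,0,-0.2],[1,0.32,-0.08,0,0,0,-0.31],[1,0.43,-0.1,0,0,0,-0.42],[1,0.54,-0.125,0.01,0,0,-0.53]]]'; python3 -c "
from h import *
goto([.564,-.338,.20],1.783)"
```

```text
t: 0.72
tool_pos: [0.4289, -0.4222, 0.2137]
orientation: [2.625, 1.725, 0.0]
force: [-0.2, -1.4, 0.7]
opening: 0.0932
gripper_force: 0.0
t 0.72 shift [0.2617 0.1812 0.0273] turn [ 2.000e-04  2.000e-04 -3.948e-01] q6 -0.45
```

```bash
python3 -m crank '[[[1,0.065,0.045,0.01,0,0,-0.1],[1,0.13,0.09,0.02,0,0,-0.2],[1,0.2,0.14,0.027,0,0,-0.3],[1,0.262,0.181,0.027,0,0,-0.395],[1,0.262,0.181,0.027,0,0,-0.395]]]'; python3 -c "
from h import *
C=cam('wrist'); cv2.imwrite('pics/w1.png',read_camera('wrist')[:,:,::-1])
goto([.564,-.338,.20],1.783)
for z in (.111,.059): print(proj('wrist',[.564,-.338,z],C))"
```

```text
t: 1.35
tool_pos: [0.5644, -0.3375, 0.1991]
orientation: [-1.974, -2.442, -0.001]
force: [-0.6, 0.5, -0.5]
opening: 0.0933
gripper_force: 0.0
t 1.4 shift [ 0.001   0.0017 -0.0015] turn [-0.0007 -0.0006 -0.0028] q6 -0.83
[320.79556862 202.55625927]
[320.97491282 188.48336934]
```

View pics/w1.png

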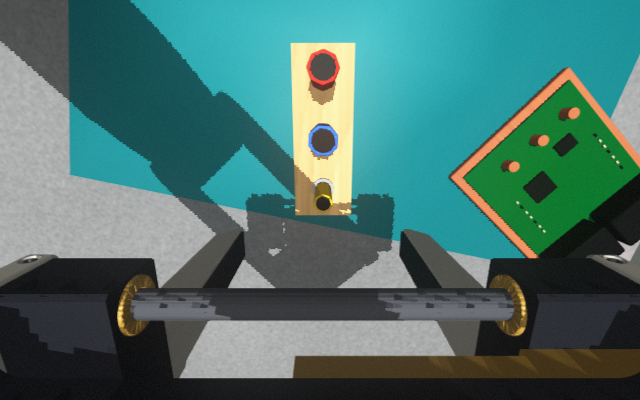

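The tool top is at (323,202), about 1.5 mm further along tool +y than predicted. The gripper sits over the stand's narrow side and is well aligned, so I'll go down.

```bash
python3 -m crank '[[[1,0,0.004,0.07,0,0,0],[1,0,0.005,0.14,0,0,0],[1,0,0.005,0.21,0,0,0],[1,0,0.005,0.262,0,0,0],[1,0,0.005,0.262,0,0,0]]]' && python3 -m crank '[[[-1,0,0,0,0,0,0],[-1,0,0,0,0,0,0],[-1,0,0,0,0,0,0],[-1,0,0,0,0,0,0],[-1,0,0,0,0,0,0]]]' 30; python3 -m crank '[[[-1,0,0,0,0,0,0],[-1,0,0,0,0,0,0],[-1,0,0,0,0,0,0],[-1,0,0,0,0,0,0],[-1,0,0,0,0,0,0]]]' 40
```

```text
t: 2.02
tool_pos: [0.5624, -0.3387, 0.0661]
orientation: [-1.98, -2.432, 0.001]
force: [-0.8, 0.1, 0.3]
opening: 0.0927
gripper_force: 0.0
t: 2.65
tool_pos: [0.5655, -0.3391, 0.0693]
orientation: [1.98, 2.439, 0.0]
force: [-1.0, -0.1, -0.1]
opening: 0.0472
gripper_force: 0.0
t: 3.28
tool_pos: [0.5654, -0.3391, 0.0691]
orientation: [-1.98, -2.439, -0.0]
force: [-0.4, -0.1, -0.5]
opening: 0.0164
gripper_force: 40.0
```

```bash
python3 -m crank '[[[-1,0,0,-0.03,0,0,0],[-1,0,0,-0.1,0,0,0],[-1,0,0,-0.18,0,0,0],[-1,0,0,-0.26,0,0,0],[-1,0,0,-0.3,0,0,0]]]'; python3 -c "
from h import *
goto([.603,.095,.19],1.755)"
```

```text
t: 3.9
tool_pos: [0.5665, -0.3399, 0.2234]
orientation: [1.977, 2.435, 0.0]
force: [-0.2, -0.6, -0.4]
opening: 0.0159
gripper_force: 40.0
t 3.9 shift [0.8365 0.25   0.0646] turn [0.0022 0.0024 0.0145] q6 -0.82
```

```bash
python3 -m crank '[[[-1,0.1,0.03,-0.01,0,0,0],[-1,0.22,0.065,0,0,0,0],[-1,0.34,0.1,0.01,0,0,0.01],[-1,0.46,0.135,0.02,0,0,0.0145],[-1,0.58,0.17,0.03,0,0,0.0145]]]' && python3 -c "
from h import *
goto([.603,.095,.15],1.752)"
```

```text
t: 4.53
tool_pos: [0.5885, -0.0367, 0.2038]
orientation: [-2.008, -2.416, 0.0]
force: [1.0, -0.6, -2.1]
opening: 0.0161
gripper_force: 40.0
t 4.53 shift [0.2535 0.0767 0.1076] turn [-0.0003 -0.0001  0.0017] q6 -0.33
```

```bash
python3 -m crank '[[[-1,0.1,0.03,0.02,0,0,0],[-1,0.18,0.055,0.05,0,0,0],[-1,0.253,0.0765,0.08,0,0,0],[-1,0.253,0.0765,0.108,0,0,0],[-1,0.253,0.0765,0.108,0,0,0]]]' && python3 -c "
from h import *
o=np.zeros((600,800,3),np.uint8)
C=cam('wrist'); w=read_camera('wrist')[:,:,::-1]
goto([.603,.095,.15],1.752)
s=read_state();p=s['tool_pos'];print(p)
print(proj('wrist',[.603,.095,.045],C),proj('wrist',[p[0],p[1],p[2]-.064],C))
t=read_camera('top')[:,:,::-1]; sc=read_camera('scene')[:,:,::-1]
cv2.imwrite('pics/w2.png',w);cv2.imwrite('pics/t2.png',t);cv2.imwrite('pics/s2.png',sc)
o[:400,:480]=cv2.resize(w[110:270,225:417],(480,400),interpolation=2)
for n in('top','scene'):print(n,proj(n,[p[0],p[1],p[2]-.064]),proj(n,[.603,.095,.045]))
u,v=proj('scene',[.603,.095,.06]).astype(int)
o[:320,480:800]=cv2.resize(sc[v-40:v+40,u-40:u+40],(320,320),interpolation=2);print('sc off',u-40,v-40)
cv2.imwrite('pics/c2.png',o)
"
```

```text
t: 5.15
tool_pos: [0.602, 0.0923, 0.1482]
orientation: [-2.006, -2.415, 0.004]
force: [-0.5, -0.7, -0.1]
opening: 0.0167
gripper_force: 40.0
t 5.2 shift [ 0.0061  0.0017 -0.0011] turn [-0.0012  0.0001  0.0016] q6 -0.12
[0.60273777 0.0918587  0.14945169]
[323.37576027 194.79336863] [322.40643091 211.61073316]
top [266.63319936 199.15232661] [267.04837784 201.06166596]
scene [366.09940467 166.07143437] [365.98249402 175.97791948]
sc off 326 132
```

View pics/c2.png

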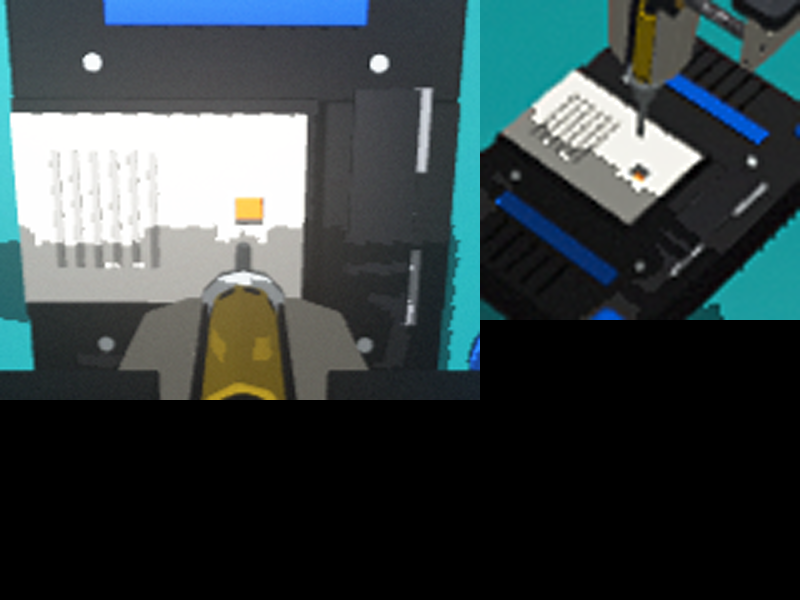

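```bash
python3 -c "
import cv2,numpy as np
w,t,s=[cv2.imread(f'pics/{n}2.png') for n in 'wts']
r=lambda im,x,y,w,h,k:cv2.resize(im[y:y+h,x:x+w],None,fx=k,fy=k,interpolation=0)
o=np.zeros((600,800,3),np.uint8)
o[:600,:400]=r(w,305,180,40,60,10); o[:300,400:]=r(s,350,150,40,30,10); o[300:,400:]=r(t,250,185,40,30,10)
cv2.imwrite('pics/c3.png',o)"
```

```text
(no output)
```

View pics/c3.png

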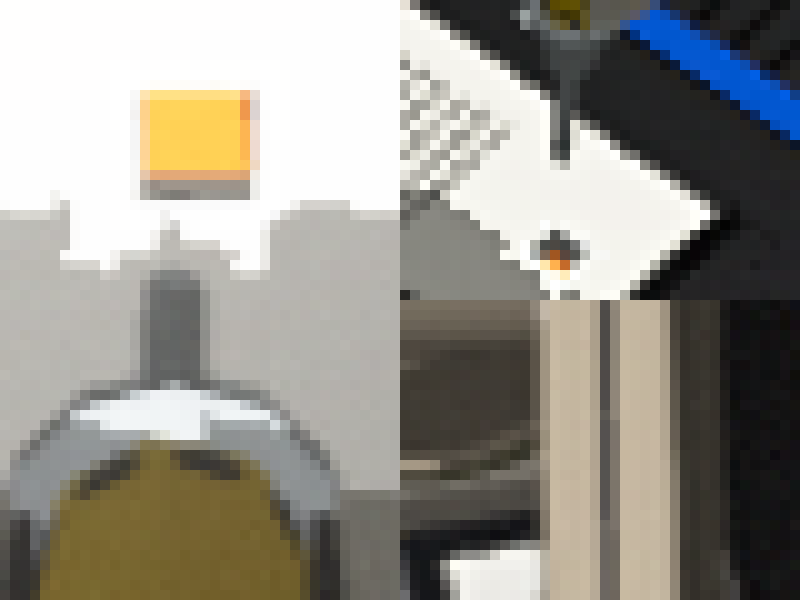

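The wrist crop puts the mouth centre at (324.5,194) and the pin tip at (322,210). The scene crop puts the mouth at (365.2,174.7) and the tip at (365.5,165.2).

```bash
python3 -c "
from h import *
s=read_state();p=s['tool_pos'];R=Ro.from_rotvec(s['orientation']).as_matrix();tip=p+R@[0,0,.064];print(p,tip)
C=cam('wrist')
for n,h,t,c in(('wrist',(324.5,194),(322,210),C),('scene',(365.2,174.7),(365.5,165.2),None)):
  e=np.array(t)-proj(n,tip,c); hh=np.array(h); print(n,'err',e,'raw',onz(n,*hh,.047,c),'rel',onz(n,*(hh-e),.047,c))
"
```

```text
[0.60369243 0.091584   0.15086309] [0.60373623 0.09157194 0.08686311]
wrist err [ 0.68373466 -0.45628532] raw [0.60605963 0.0950998  0.047     ] rel [0.60551603 0.09455399 0.047     ]
scene err [-0.81669503 -0.81011484] raw [0.59987893 0.09489273 0.047     ] rel [0.603041   0.09489137 0.047     ]
```

```bash
python3 -m crank '[[[-1,0.003,0.002,0.015,0,0,0],[-1,0.0055,0.0034,0.03,0,0,0],[-1,0.0055,0.0034,0.05,0,0,0],[-1,0.0055,0.0034,0.062,0,0,0],[-1,0.0055,0.0034,0.062,0,0,0]]]' 60 && python3 -c "
from h import *
C=cam('wrist'); w=read_camera('wrist')[:,:,::-1];sc=read_camera('scene')[:,:,::-1]
P=[];
for _ in range(3): read_camera('top'); s=read_state(); P.append(np.r_[s['tool_pos'],s['force']])
print(np.round(P,4))
r=lambda im,x,y,w,h,k:cv2.resize(im[y:y+h,x:x+w],None,fx=k,fy=k,interpolation=0)
print(proj('wrist',[.604,.0947,.047],C))
o=np.zeros((500,800,3),np.uint8)
o[:,:400]=r(w,305,170,40,50,10); o[:300,400:]=r(sc,350,155,40,30,10)
cv2.imwrite('pics/c4.png',o)"
```

```text
t: 5.92
tool_pos: [0.6039, 0.0957, 0.1182]
orientation: [-2.007, -2.415, 0.002]
force: [0.0, 0.2, -0.1]
opening: 0.0159
gripper_force: 60.0
[[ 0.6047  0.0958  0.1195  0.6495  0.0183 -0.0698]
 [ 0.6048  0.0958  0.1197  0.1869  0.3702  0.3663]
 [ 0.6048  0.0958  0.1197 -0.4972  0.196  -0.9195]]
[321.39185515 208.91174347]
```

View pics/c4.png

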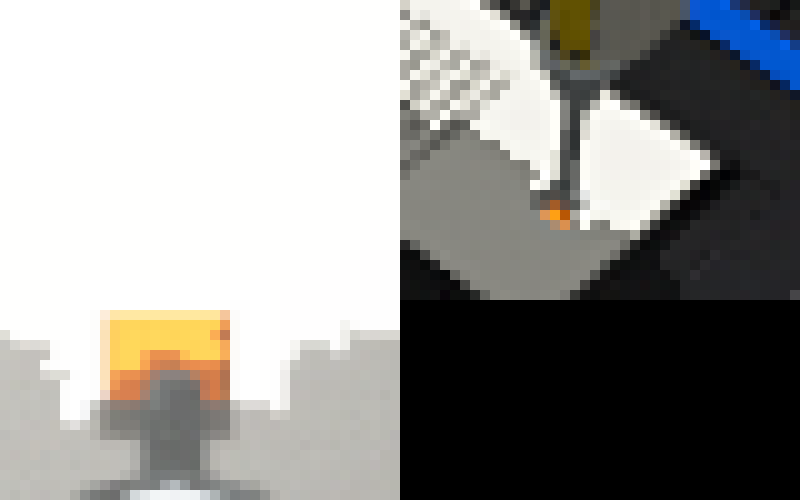

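Pin tip and mouth centre line up to within about 1 mm: once the descent parallax is allowed for, the mouth is near (321,209) and the tip near (321.7,209.5). I'll feel downwards from here.

```bash
python3 -m crank '[[[-1,0,0,0.006,0,0,0],[-1,0,0,0.012,0,0,0],[-1,0,0,0.017,0,0,0],[-1,0,0,0.017,0,0,0],[-1,0,0,0.017,0,0,0]]]';for i in 1 ; do python3 -m crank '[[[-1,0,0,0.001,0,0,0],[-1,0,0,0.002,0,0,0],[-1,0,0,0.003,0,0,0],[-1,0,0,0.003,0,0,0],[-1,0,0,0.003,0,0,0]]]'; done
```

```text
t: 6.8
tool_pos: [0.6045, 0.0958, 0.1107]
orientation: [-2.008, -2.416, -0.0]
force: [0.1, 0.5, -0.2]
opening: 0.0157
gripper_force: 60.0
t: 7.42
tool_pos: [0.6045, 0.0957, 0.1092]
orientation: [2.008, 2.416, 0.0]
force: [-0.1, -0.0, -0.6]
opening: 0.0159
gripper_force: 60.0
```

```bash
python3 -m crank '[[[-1,0,0,0.001,0,0,0],[-1,0,0,0.002,0,0,0],[-1,0,0,0.002,0,0,0],[-1,0,0,0.002,0,0,0],[-1,0,0,0.002,0,0,0]]]'
```

```text
t: 8.05
tool_pos: [0.6045, 0.0957, 0.1082]
orientation: [2.008, 2.416, 0.0]
force: [0.2, -0.6, -0.2]
opening: 0.0159
gripper_force: 60.0
```

```bash
python3 -m crank '[[[-1,0,0,0.001,0,0,0],[-1,0,0,0.002,0,0,0],[-1,0,0,0.002,0,0,0],[-1,0,0,0.002,0,0,0],[-1,0,0,0.002,0,0,0]]]'
```

```text
t: 8.68
tool_pos: [0.6045, 0.0958, 0.1072]
orientation: [2.008, 2.416, 0.0]
force: [0.1, 0.6, -1.3]
opening: 0.0161
gripper_force: 60.0
```

```bash
python3 -m crank '[[[-1,0,0,0.001,0,0,0],[-1,0,0,0.002,0,0,0],[-1,0,0,0.002,0,0,0],[-1,0,0,0.002,0,0,0],[-1,0,0,0.002,0,0,0]]]'
```

```text
t: 9.3
tool_pos: [0.6045, 0.0958, 0.1062]
orientation: [-2.008, -2.416, -0.0]
force: [-0.3, -0.5, -1.1]
opening: 0.0159
gripper_force: 60.0
```

```bash
python3 -m crank '[[[-1,0,0,0.001,0,0,0],[-1,0,0,0.002,0,0,0],[-1,0,0,0.002,0,0,0],[-1,0,0,0.002,0,0,0],[-1,0,0,0.002,0,0,0]]]'
```

```text
t: 9.93
tool_pos: [0.6045, 0.0958, 0.1052]
orientation: [2.008, 2.416, 0.0]
force: [0.4, -0.2, -0.3]
opening: 0.0162
gripper_force: 60.0
```

```bash
python3 -m crank '[[[-1,0,0,0.001,0,0,0],[-1,0,0,0.002,0,0,0],[-1,0,0,0.002,0,0,0],[-1,0,0,0.002,0,0,0],[-1,0,0,0.002,0,0,0]]]'
```

```text
t: 10.55
tool_pos: [0.6045, 0.0958, 0.1042]
orientation: [2.008, 2.416, 0.0]
force: [0.3, -0.7, -0.5]
opening: 0.0159
gripper_force: 60.0
```

```bash
python3 -m crank '[[[-1,0,0,0.001,0,0,0],[-1,0,0,0.002,0,0,0],[-1,0,0,0.002,0,0,0],[-1,0,0,0.002,0,0,0],[-1,0,0,0.002,0,0,0]]]'
```

```text
t: 11.18
tool_pos: [0.6045, 0.0957, 0.1032]
orientation: [2.008, 2.416, 0.0]
force: [-0.1, 0.9, -0.8]
opening: 0.0155
gripper_force: 60.0
```

```bash
python3 -c "from h import *;print(read_state()['force'])"; python3 -m crank '[[[-1,0,0,0.001,0,0,0],[-1,0,0,0.002,0,0,0],[-1,0,0,0.002,0,0,0],[-1,0,0,0.002,0,0,0],[-1,0,0,0.002,0,0,0]]]'
```

```text
[-0.14550655  0.91579856 -0.78862642]
t: 11.8
tool_pos: [0.6045, 0.0958, 0.1022]
orientation: [-2.008, -2.416, 0.0]
force: [-0.7, 1.3, -1.2]
opening: 0.0158
gripper_force: 60.0
```

```bash
python3 -m crank '[[[-1,0,0,0.001,0,0,0],[-1,0,0,0.002,0,0,0],[-1,0,0,0.002,0,0,0],[-1,0,0,0.002,0,0,0],[-1,0,0,0.002,0,0,0]]]'
```

```text
t: 12.42
tool_pos: [0.6046, 0.0958, 0.1013]
orientation: [2.008, 2.416, 0.0]
force: [-0.6, -0.1, 1.2]
opening: 0.0159
gripper_force: 60.0
```

```bash
python3 -m crank '[[[-1,0,0,0.001,0,0,0],[-1,0,0,0.002,0,0,0],[-1,0,0,0.002,0,0,0],[-1,0,0,0.002,0,0,0],[-1,0,0,0.002,0,0,0]]]'
```

```text
t: 13.05
tool_pos: [0.6046, 0.0957, 0.1003]
orientation: [2.008, 2.416, 0.0]
force: [-0.5, -0.3, 4.3]
opening: 0.016
gripper_force: 60.0
```

```bash
python3 -m crank '[[[-1,0,0,0.001,0,0,0],[-1,0,0,0.002,0,0,0],[-1,0,0,0.002,0,0,0],[-1,0,0,0.002,0,0,0],[-1,0,0,0.002,0,0,0]]]'; python3 -c "
from h import *
P=[]
for _ in range(4): read_camera('top'); s=read_state(); P.append(np.r_[s['tool_pos'][2],s['force']])
print(np.mean(P,0).round(4))"
```

```text
t: 13.68
tool_pos: [0.6047, 0.0957, 0.0995]
orientation: [2.007, 2.416, 0.001]
force: [-1.1, 0.1, 6.2]
opening: 0.0157
gripper_force: 60.0
[ 0.0996 -0.9246 -0.4161  6.0453]
```

```bash
python3 -m crank '[[[-1,0,0,0.0005,0,0,0],[-1,0,0,0.001,0,0,0],[-1,0,0,0.0015,0,0,0],[-1,0,0,0.0015,0,0,0],[-1,0,0,0.0015,0,0,0]]]'; python3 -c "
from h import *
P=[]
for _ in range(4): read_camera('top'); s=read_state(); P.append(np.r_[s['tool_pos'],s['force']])
print(np.mean(P,0).round(4))"
```

```text
t: 14.5
tool_pos: [0.6048, 0.0958, 0.099]
orientation: [2.007, 2.416, 0.001]
force: [-1.8, 0.5, 6.8]
opening: 0.0157
gripper_force: 60.0
[ 0.6048  0.0958  0.099  -1.1285 -0.057   6.8332]
```

```bash
python3 -m crank '[[[-1,0,0,0.0005,0,0,0],[-1,0,0,0.001,0,0,0],[-1,0,0,0.001,0,0,0],[-1,0,0,0.001,0,0,0],[-1,0,0,0.001,0,0,0]]]'; python3 -c "
from h import *
P=[]
for _ in range(4): read_camera('top'); s=read_state(); P.append(np.r_[s['tool_pos'],s['force']])
print(np.mean(P,0).round(4))"
```

```text
t: 15.32
tool_pos: [0.6049, 0.0958, 0.0987]
orientation: [2.007, 2.416, 0.001]
force: [-1.7, 0.1, 7.8]
opening: 0.0162
gripper_force: 60.0
[ 0.6049  0.0958  0.0987 -1.1182  0.0452  7.9449]
```

```bash
python3 -m crank '[[[-1,0,-0.0015,0,0,0,0],[-1,0,-0.003,0,0,0,0],[-1,0,-0.0045,0,0,0,0],[-1,0,-0.006,0,0,0,0],[-1,0,-0.006,0,0,0,0]]]'
```

```text
t: 16.15
tool_pos: [0.6031, 0.0954, 0.0992]
orientation: [2.006, 2.414, 0.004]
force: [2.2, 0.5, 7.2]
opening: 0.0159
gripper_force: 60.0
```

```bash
python3 -m crank '[[[-1,0,-0.001,0,0,0,0],[-1,0,-0.002,0,0,0,0],[-1,0,-0.002,0,0,0,0],[-1,0,-0.002,0,0,0,0],[-1,0,-0.002,0,0,0,0]]]'
```

```text
t: 16.77
tool_pos: [0.6021, 0.0952, 0.0992]
orientation: [2.006, 2.414, 0.004]
force: [2.8, 1.0, 6.7]
opening: 0.0158
gripper_force: 60.0
```

```bash
python3 -m crank '[[[-1,0,0,0.0005,0,0,0],[-1,0,0,0.001,0,0,0],[-1,0,-0.001,0.001,0,0,0],[-1,0,-0.002,0.001,0,0,0],[-1,0,-0.002,0.001,0,0,0]]]';python3 -m crank '[[[-1,0,-0.001,0,0,0,0],[-1,0,-0.002,0,0,0,0],[-1,0,-0.002,0,0,0,0],[-1,0,-0.002,0,0,0,0],[-1,0,-0.002,0,0,0,0]]]'
```

```text
t: 17.4
tool_pos: [0.6013, 0.0951, 0.0989]
orientation: [2.006, 2.414, 0.005]
force: [1.8, 0.3, 7.2]
opening: 0.0161
gripper_force: 60.0
t: 18.02
tool_pos: [0.6003, 0.0949, 0.0989]
orientation: [2.006, 2.414, 0.005]
force: [1.8, 0.8, 7.4]
opening: 0.0159
gripper_force: 60.0
```

```bash
python3 -m crank '[[[-1,0,-0.001,0,0,0,0],[-1,0,-0.002,0,0,0,0],[-1,0,-0.003,0,0,0,0],[-1,0,-0.003,0,0,0,0],[-1,0,-0.003,0,0,0,0]]]'
```

```text
t: 18.65
tool_pos: [0.5988, 0.0946, 0.0989]
orientation: [2.006, 2.414, 0.005]
force: [1.6, 0.4, 6.7]
opening: 0.0158
gripper_force: 60.0
```

```bash
python3 -m crank '[[[-1,0,-0.001,0,0,0,0],[-1,0,-0.002,0,0,0,0],[-1,0,-0.003,0,0,0,0],[-1,0,-0.003,0,0,0,0],[-1,0,-0.003,0,0,0,0]]]'
```

```text
t: 19.27
tool_pos: [0.5973, 0.0943, 0.0989]
orientation: [2.006, 2.414, 0.004]
force: [2.7, 1.1, 6.8]
opening: 0.0153
gripper_force: 60.0
```

```bash
python3 -m crank '[[[-1,0,0,0.0008,0,0,0],[-1,0,-0.001,0.001,0,0,0],[-1,0,-0.003,0.001,0,0,0],[-1,0,-0.005,0.001,0,0,0],[-1,0,-0.005,0.001,0,0,0]]]'; python3 -c "
from h import *
w=read_camera('wrist')[:,:,::-1];sc=read_camera('scene')[:,:,::-1]
P=[]
for _ in range(3): read_camera('top'); s=read_state(); P.append(np.r_[s['tool_pos'],s['force']])
print(np.mean(P,0).round(4))
r=lambda im,x,y,w,h,k:cv2.resize(im[y:y+h,x:x+w],None,fx=k,fy=k,interpolation=0)
o=np.zeros((400,800,3),np.uint8)
o[:,:480]=r(w,240,130,120,100,4); o[:320,480:]=r(sc,325,130,80,80,4)
cv2.imwrite('pics/c5.png',o)"
```

```text
t: 19.9
tool_pos: [0.595, 0.0939, 0.0986]
orientation: [2.006, 2.414, 0.005]
force: [1.7, 0.9, 7.8]
opening: 0.0158
gripper_force: 60.0
[0.595  0.0939 0.0986 2.5556 0.6514 7.8185]
```

View pics/c5.png

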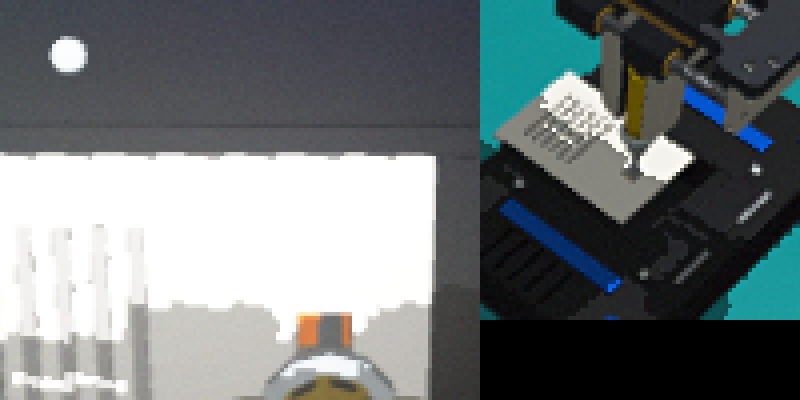

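The pin is inside the hole, near its centre, and the door has already slid about 8 mm: in the scene crop its corner moved from (382,171) to (379,169). The catch is held down, so I keep pushing.

```bash
python3 -m crank '[[[-1,0,-0.002,0,0,0,0],[-1,0,-0.004,0,0,0,0],[-1,0,-0.006,0,0,0,0],[-1,0,-0.008,0,0,0,0],[-1,0,-0.01,0,0,0,0]]]'
```

```text
t: 20.78
tool_pos: [0.5902, 0.093, 0.0986]
orientation: [2.006, 2.414, 0.005]
force: [1.4, 0.9, 7.2]
opening: 0.016
gripper_force: 60.0
```

```bash
python3 -m crank '[[[-1,0,-0.002,0,0,0,0],[-1,0,-0.004,0,0,0,0],[-1,0,-0.006,0,0,0,0],[-1,0,-0.008,0,0,0,0],[-1,0,-0.01,0,0,0,0]]]'
```

```text
t: 21.4
tool_pos: [0.5853, 0.0921, 0.0986]
orientation: [2.006, 2.414, 0.005]
force: [3.7, 1.3, 7.4]
opening: 0.016
gripper_force: 60.0
```

```bash
python3 -m crank '[[[-1,0,-0.001,0,0,0,0],[-1,0,-0.002,0,0,0,0],[-1,0,-0.003,0,0,0,0],[-1,0,-0.004,0,0,0,0],[-1,0,-0.004,0,0,0,0]]]'
```

```text
t: 22.02
tool_pos: [0.5833, 0.0917, 0.0986]
orientation: [2.006, 2.414, 0.005]
force: [2.5, 0.6, 8.1]
opening: 0.0159
gripper_force: 60.0
```

```bash
python3 -m crank '[[[-1,0,-0.001,0,0,0,0],[-1,0,-0.002,0,0,0,0],[-1,0,-0.003,0,0,0,0],[-1,0,-0.004,0,0,0,0],[-1,0,-0.004,0,0,0,0]]]'
```

```text
t: 22.65
tool_pos: [0.5813, 0.0914, 0.0986]
orientation: [2.006, 2.414, 0.005]
force: [1.7, 0.4, 7.9]
opening: 0.0155
gripper_force: 60.0
```

```bash
python3 -m crank '[[[-1,0,-0.001,0,0,0,0],[-1,0,-0.002,0,0,0,0],[-1,0,-0.003,0,0,0,0],[-1,0,-0.004,0,0,0,0],[-1,0,-0.004,0,0,0,0]]]'
```

```text
t: 23.28
tool_pos: [0.5793, 0.091, 0.0986]
orientation: [2.006, 2.414, 0.005]
force: [2.6, 0.8, 8.2]
opening: 0.0159
gripper_force: 60.0
```

```bash
python3 -m crank '[[[-1,0,-0.001,0,0,0,0],[-1,0,-0.002,0,0,0,0],[-1,0,-0.003,0,0,0,0],[-1,0,-0.004,0,0,0,0],[-1,0,-0.005,0,0,0,0]]]'
```

```text
t: 23.9
tool_pos: [0.5769, 0.0906, 0.0986]
orientation: [2.006, 2.414, 0.005]
force: [3.4, 0.2, 8.6]
opening: 0.0159
gripper_force: 60.0
```

```bash
python3 -m crank '[[[-1,0,-0.002,0,0,0,0],[-1,0,-0.004,0,0,0,0],[-1,0,-0.006,0,0,0,0],[-1,0,-0.008,0,0,0,0],[-1,0,-0.01,0,0,0,0]]]'
```

```text
t: 24.52
tool_pos: [0.572, 0.0897, 0.0986]
orientation: [2.006, 2.414, 0.005]
force: [1.9, 0.9, 8.2]
opening: 0.0157
gripper_force: 60.0
```

```bash
python3 -m crank '[[[-1,0,-0.002,0,0,0,0],[-1,0,-0.004,0,0,0,0],[-1,0,-0.006,0,0,0,0],[-1,0,-0.008,0,0,0,0],[-1,0,-0.01,0,0,0,0]]]'
```

```text
t: 25.15
tool_pos: [0.567, 0.0888, 0.0986]
orientation: [2.006, 2.414, 0.005]
force: [2.8, 0.4, 7.6]
opening: 0.016
gripper_force: 60.0
```

```bash
python3 -m crank '[[[-1,0,-0.002,0,0,0,0],[-1,0,-0.004,0,0,0,0],[-1,0,-0.006,0,0,0,0],[-1,0,-0.008,0,0,0,0],[-1,0,-0.01,0,0,0,0]]]'
```

```text
t: 25.78
tool_pos: [0.5621, 0.0879, 0.0986]
orientation: [2.006, 2.414, 0.005]
force: [2.4, 1.1, 8.3]
opening: 0.016
gripper_force: 60.0
```

```bash
python3 -m crank '[[[-1,0,-0.001,0,0,0,0],[-1,0,-0.002,0,0,0,0],[-1,0,-0.003,0,0,0,0],[-1,0,-0.004,0,0,0,0],[-1,0,-0.004,0,0,0,0]]]'
```

```text
t: 26.4
tool_pos: [0.5602, 0.0875, 0.0986]
orientation: [2.006, 2.414, 0.005]
force: [2.2, 1.0, 7.4]
opening: 0.0158
gripper_force: 60.0
```

```bash
python3 -m crank '[[[-1,0,-0.001,0,0,0,0],[-1,0,-0.002,0,0,0,0],[-1,0,-0.002,0,0,0,0],[-1,0,-0.002,0,0,0,0],[-1,0,-0.002,0,0,0,0]]]'
```

```text
t: 27.02
tool_pos: [0.5592, 0.0873, 0.0985]
orientation: [2.006, 2.414, 0.005]
force: [2.3, 1.2, 7.9]
opening: 0.0158
gripper_force: 60.0
```

```bash
python3 -m crank '[[[-1,0,-0.001,0,0,0,0],[-1,0,-0.002,0,0,0,0],[-1,0,-0.002,0,0,0,0],[-1,0,-0.002,0,0,0,0],[-1,0,-0.002,0,0,0,0]]]'
```

```text
t: 27.65
tool_pos: [0.5585, 0.0872, 0.0987]
orientation: [2.006, 2.414, 0.006]
force: [2.4, 2.0, 7.6]
opening: 0.0159
gripper_force: 60.0
```

```bash
python3 -m crank '[[[-1,0,-0.001,0,0,0,0],[-1,0,-0.002,0,0,0,0],[-1,0,-0.002,0,0,0,0],[-1,0,-0.002,0,0,0,0],[-1,0,-0.002,0,0,0,0]]]'
```

```text
t: 28.28
tool_pos: [0.5578, 0.087, 0.0988]
orientation: [2.005, 2.413, 0.007]
force: [4.9, 1.1, 6.9]
opening: 0.0156
gripper_force: 60.0
```

```bash
python3 -m crank '[[[-1,0,-0.001,0,0,0,0],[-1,0,-0.002,0,0,0,0],[-1,0,-0.002,0,0,0,0],[-1,0,-0.002,0,0,0,0],[-1,0,-0.002,0,0,0,0]]]'; python3 -c "
from h import *
w=read_camera('wrist')[:,:,::-1];sc=read_camera('scene')[:,:,::-1]
P=[]
for _ in range(3): read_camera('top'); s=read_state(); P.append(np.r_[s['tool_pos'],s['force']])
print(np.mean(P,0).round(4))
r=lambda im,x,y,w,h,k:cv2.resize(im[y:y+h,x:x+w],None,fx=k,fy=k,interpolation=0)
o=np.zeros((400,800,3),np.uint8)
o[:,:480]=r(w,260,130,120,100,4); o[:320,480:]=r(sc,310,110,80,80,4)
cv2.imwrite('pics/c6.png',o)"
```

```text
t: 28.9
tool_pos: [0.5567, 0.0867, 0.0987]
orientation: [2.005, 2.414, 0.006]
force: [2.9, 1.3, 7.7]
opening: 0.016
gripper_force: 60.0
[0.5567 0.0867 0.0987 3.1382 0.936  7.0727]
```

View pics/c6.png

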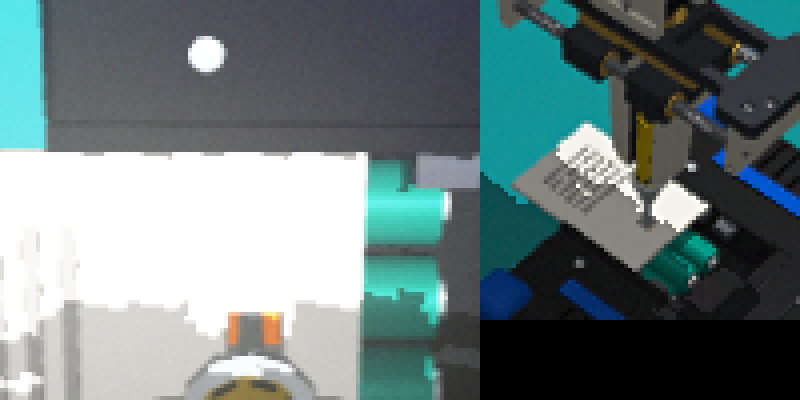

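The door is well out: batteries are exposed and the pin now sits left of the hole's centre. The lateral force peaked at 5 N and then slipped, which suggests the stop. I'll confirm by bringing the pin up to the wall.

```bash
python3 -m crank '[[[-1,0,-0.001,0,0,0,0],[-1,0,-0.002,0,0,0,0],[-1,0,-0.002,0,0,0,0],[-1,0,-0.002,0,0,0,0],[-1,0,-0.002,0,0,0,0]]]'
```

```text
t: 29.78
tool_pos: [0.5558, 0.0865, 0.0988]
orientation: [2.005, 2.413, 0.006]
force: [4.2, 1.3, 8.6]
opening: 0.0159
gripper_force: 60.0
```

```bash
python3 -m crank '[[[-1,0,-0.001,0,0,0,0],[-1,0,-0.002,0,0,0,0],[-1,0,-0.002,0,0,0,0],[-1,0,-0.002,0,0,0,0],[-1,0,-0.002,0,0,0,0]]]'
```

```text
t: 30.4
tool_pos: [0.5549, 0.0863, 0.0988]
orientation: [2.005, 2.413, 0.006]
force: [3.6, 1.0, 7.9]
opening: 0.0158
gripper_force: 60.0
```

```bash
python3 -m crank '[[[-1,0,0,-0.002,0,0,0],[-1,0,0,-0.004,0,0,0],[-1,0,-0.001,-0.004,0,0,0],[-1,0,-0.002,-0.004,0,0,0],[-1,0,-0.002,-0.004,0,0,0]]]'
```

```text
t: 31.02
tool_pos: [0.5538, 0.0862, 0.1002]
orientation: [2.005, 2.413, 0.006]
force: [7.6, 1.4, 3.5]
opening: 0.0157
gripper_force: 60.0
```

```bash
python3 -m crank '[[[-1,0,-0.001,0,0,0,0],[-1,0,-0.002,0,0,0,0],[-1,0,-0.002,0,0,0,0],[-1,0,-0.002,0,0,0,0],[-1,0,-0.002,0,0,0,0]]]'
```

```text
t: 31.65
tool_pos: [0.5535, 0.0861, 0.1003]
orientation: [2.005, 2.413, 0.008]
force: [11.0, 2.3, 1.2]
opening: 0.0158
gripper_force: 60.1
```

Lateral force is 11 N with no further travel, so the door is on its stop. I'll back off the wall and lift out.

```bash
python3 -m crank '[[[-1,0,0.004,0,0,0,0],[-1,0,0.0075,-0.002,0,0,0],[-1,0,0.0075,-0.01,0,0,0],[-1,0,0.0075,-0.02,0,0,0],[-1,0,0.0075,-0.03,0,0,0]]]' && python3 -m crank '[[[-1,0,0,-0.03,0,0,0],[-1,0,0,-0.08,0,0,0],[-1,0,0,-0.14,0,0,0],[-1,0,0,-0.21,0,0,0],[-1,0,0,-0.21,0,0,0]]]'; python3 -c "
from h import *
goto([.5655,-.3391,.22],1.777)"
```

```text
t: 32.28
tool_pos: [0.5529, 0.0863, 0.1128]
orientation: [-2.006, -2.415, 0.003]
force: [-0.3, -0.1, 0.3]
opening: 0.0157
gripper_force: 60.0
t: 32.9
tool_pos: [0.5556, 0.0864, 0.2229]
orientation: [2.005, 2.413, 0.006]
force: [-0.7, -0.3, -0.9]
opening: 0.0159
gripper_force: 60.0
t 32.9 shift [-0.8403 -0.1364  0.0058] turn [ 0.0033  0.0005 -0.014 ] q6 -0.12
```

```bash
python3 -m crank '[[[-1,-0.1,-0.016,0,0,0,-0.007],[-1,-0.21,-0.035,0,0,0,-0.014],[-1,-0.32,-0.052,0,0,0,-0.014],[-1,-0.43,-0.07,0,0,0,-0.014],[-1,-0.54,-0.088,0,0,0,-0.014]]]' && python3 -m crank '[[[-1,-0.1,-0.016,0,0,0,0],[-1,-0.18,-0.03,0,0,0,0],[-1,-0.25,-0.04,0.003,0,0,0],[-1,-0.29,-0.047,0.005,0,0,0],[-1,-0.29,-0.047,0.005,0,0,0]]]';  python3 -m crank '[[[-1,0,0,0,0,0,0],[-1,0,0,0,0,0,0],[-1,0,0,0,0,0,0],[-1,0,0,0,0,0,0],[-1,0,0,0,0,0,0]]]';python3 -c "
from h import *
goto([.5655,-.3391,.22],1.777)"
```

```text
t: 33.52
tool_pos: [0.5591, -0.1885, 0.2175]
orientation: [-1.979, -2.436, 0.001]
force: [0.6, -0.1, -1.0]
opening: 0.0161
gripper_force: 60.0
t: 34.15
tool_pos: [0.5663, -0.3343, 0.2152]
orientation: [-1.981, -2.435, 0.0]
force: [0.8, 0.1, -1.1]
opening: 0.0162
gripper_force: 60.0
t: 34.78
tool_pos: [0.5671, -0.3337, 0.2166]
orientation: [1.981, 2.438, 0.0]
force: [-0.4, -0.0, -0.3]
opening: 0.0162
gripper_force: 60.0
t 34.77 shift [-0.0099 -0.0053 -0.0069] turn [0.0001 0.0001 0.0001] q6 -0.82
```

```bash
python3 -m crank '[[[-1,-0.0103,-0.0053,0,0,0,0],[-1,-0.0103,-0.0053,0,0,0,0],[-1,-0.0103,-0.0053,0.05,0,0,0],[-1,-0.0103,-0.0053,0.11,0,0,0],[-1,-0.0103,-0.0053,0.11,0,0,0]]]' ; python3 -c "
from h import *
goto([.5654,-.3391,.105],1.777)
C=cam('wrist');w=read_camera('wrist')[:,:,::-1];sc=read_camera('scene')[:,:,::-1]
r=lambda im,x,y,w,h,k:cv2.resize(im[y:y+h,x:x+w],None,fx=k,fy=k,interpolation=0)
u,v=proj('scene',[.5654,-.3391,.08]).astype(int)
o=np.zeros((500,800,3),np.uint8)
o[:,:400]=r(w,280,110,80,100,5); o[:400,400:]=r(sc,u-40,v-40,80,80,5)
print(proj('wrist',[.5654,-.3391,.055],C))
cv2.imwrite('pics/c7.png',o)"
```

```text
t: 35.4
tool_pos: [0.5637, -0.3384, 0.1582]
orientation: [-1.978, -2.433, 0.001]
force: [-0.2, -0.2, -0.8]
opening: 0.0162
gripper_force: 60.0
t 35.4 shift [-0.0026  0.0035  0.1063] turn [-0.0025 -0.0028 -0.0002] q6 -0.82
[323.47209268 198.96327403]
```

View pics/c7.png

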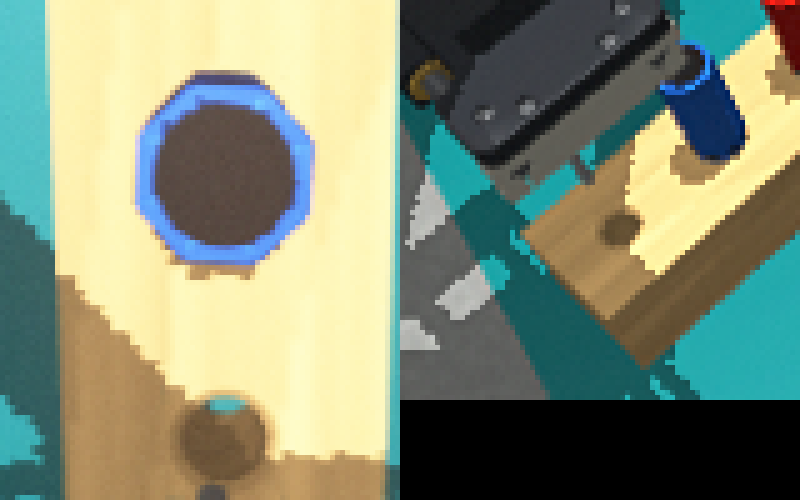

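The hole is at wrist (323.9,197), close to the predicted (323.5,199). The pin hangs above it, so I'll settle and enter.

```bash
python3 -m crank '[[[-1,0,0,0,0,0,0],[-1,0,0,0.02,0,0,0],[-1,0,0,0.05,0,0,0],[-1,0,0,0.05,0,0,0],[-1,0,0,0.05,0,0,0]]]' ; python3 -c "
from h import *
read_camera('top')
goto([.5654,-.3391,.0691],1.777)"
```

```text
t: 36.12
tool_pos: [0.5653, -0.3393, 0.1361]
orientation: [-1.981, -2.438, 0.0]
force: [0.4, -0.1, -0.3]
opening: 0.0157
gripper_force: 60.0
t 36.17 shift [ 8.000e-04 -1.000e-04  1.349e-01] turn [0. 0. 0.] q6 -0.82
```

```bash
python3 -m crank '[[[-1,0,0,0.03,0,0,0],[-1,0,0,0.06,0,0,0],[-1,0,0,0.085,0,0,0],[-1,0,0,0.1,0,0,0],[-1,0,0,0.1,0,0,0]]]'&&python3 -m crank '[[[-1,0,0,0.006,0,0,0],[-1,0,0,0.012,0,0,0],[-1,0,0,0.018,0,0,0],[-1,0,0,0.022,0,0,0],[-1,0,0,0.022,0,0,0]]]'
```

```text
t: 36.8
tool_pos: [0.5649, -0.3391, 0.0853]
orientation: [-1.98, -2.437, 0.0]
force: [0.8, -0.2, -0.1]
opening: 0.0158
gripper_force: 60.0
t: 37.42
tool_pos: [0.5654, -0.3394, 0.0752]
orientation: [-1.981, -2.438, 0.0]
force: [0.7, -0.3, -0.8]
opening: 0.0158
gripper_force: 60.0
```

```bash
python3 -m crank '[[[-1,0,0,0.004,0,0,0],[-1,0,0,0.007,0,0,0],[-1,0,0,0.01,0,0,0],[-1,0,0,0.011,0,0,0],[-1,0,0,0.011,0,0,0]]]'&&python3 -m crank '[[[-1,0,0,0.0005,0,0,0],[-1,0,0,0.001,0,0,0],[-1,0,0,0.001,0,0,0],[-1,0,0,0.001,0,0,0],[-1,0,0,0.001,0,0,0]]]'
```

```text
t: 38.05
tool_pos: [0.5655, -0.3394, 0.0699]
orientation: [-1.981, -2.438, 0.0]
force: [-1.0, 0.4, -0.4]
opening: 0.0159
gripper_force: 60.0
t: 38.67
tool_pos: [0.5655, -0.3395, 0.0695]
orientation: [1.981, 2.438, 0.0]
force: [-0.2, -0.3, -1.6]
opening: 0.016
gripper_force: 60.0
```

```bash
python3 -m crank '[[[-1,0,0,0.0005,0,0,0],[-1,0,0,0.001,0,0,0],[-1,0,0,0.0015,0,0,0],[-1,0,0,0.0015,0,0,0],[-1,0,0,0.0015,0,0,0]]]'
```

```text
t: 39.3
tool_pos: [0.5656, -0.3395, 0.069]
orientation: [1.981, 2.438, 0.0]
force: [-2.8, 0.6, 4.5]
opening: 0.0158
gripper_force: 60.0
```

The collar is seated. Releasing and retreating upwards.

```bash
python3 -m crank '[[[-0.6,0,0,0,0,0,0],[-0.3,0,0,0,0,0,0],[0.2,0,0,0,0,0,0],[0.6,0,0,0,0,0,0],[1,0,0,0,0,0,0]]]' && python3 -m crank '[[[1,0,0,0,0,0,0],[1,0,0,-0.04,0,0,0],[1,0,0,-0.1,0,0,0],[1,0,0,-0.18,0,0,0],[1,0,0,-0.26,0,0,0]]]' && python3 -m crank '[[[1,0,0,0,0,0,0],[1,0,0,0,0,0,0],[1,0,0,0,0,0,0],[1,0,0,0,0,0,0],[1,0,0,0,0,0,0]]]';python3 -c "
from h import *
r=lambda im,x,y,w,h,k:cv2.resize(im[y:y+h,x:x+w],None,fx=k,fy=k,interpolation=0)
sc=read_camera('scene')[:,:,::-1];s0=cv2.imread('pics/scene0.png');w=read_camera('wrist')[:,:,::-1]
o=np.zeros((600,800,3),np.uint8)
o[:300,:300]=r(s0,150,200,100,100,3);o[300:,:300]=r(sc,150,200,100,100,3)
o[:300,300:600]=r(sc,300,110,100,100,3);o[300:,300:]=r(w,240,120,160,100,3)[:300,:500] if 1 else 0
cv2.imwrite('pics/c8.png',o)"
```

```text
t: 39.92
tool_pos: [0.5655, -0.3395, 0.0687]
orientation: [-1.981, -2.438, -0.0]
force: [0.7, -0.2, -0.1]
opening: 0.0544
gripper_force: 0.0
t: 40.55
tool_pos: [0.5656, -0.3396, 0.2017]
orientation: [1.98, 2.437, 0.0]
force: [0.0, -0.2, -0.7]
opening: 0.0926
gripper_force: 0.0
t: 41.18
tool_pos: [0.5651, -0.3392, 0.1978]
orientation: [-1.98, -2.437, 0.0]
force: [-0.8, 0.6, -0.1]
opening: 0.0926
gripper_force: 0.0Traceback (most recent call last):
  File "<string>", line 7, in <module>
    o[:300,300:600]=r(sc,300,110,100,100,3);o[300:,300:]=r(w,240,120,160,100,3)[:300,:500] if 1 else 0
                                            ~^^^^^^^^^^^
ValueError: could not broadcast input array from shape (300,480,3) into shape (300,500,3)
```

```bash
python3 -c "
from h import *
r=lambda im,x,y,w,h,k:cv2.resize(im[y:y+h,x:x+w],None,fx=k,fy=k,interpolation=0)
sc=read_camera('scene')[:,:,::-1];s0=cv2.imread('pics/scene0.png');w=read_camera('wrist')[:,:,::-1]
o=np.zeros((600,800,3),np.uint8)
o[:300,:300]=r(s0,150,200,100,100,3);o[300:,:300]=r(sc,150,200,100,100,3)
o[:300,300:600]=r(sc,300,110,100,100,3);o[300:,300:780]=r(w,240,120,160,100,3)
cv2.imwrite('pics/c8.png',o)"
```

```text
(no output)
```

View pics/c8.png

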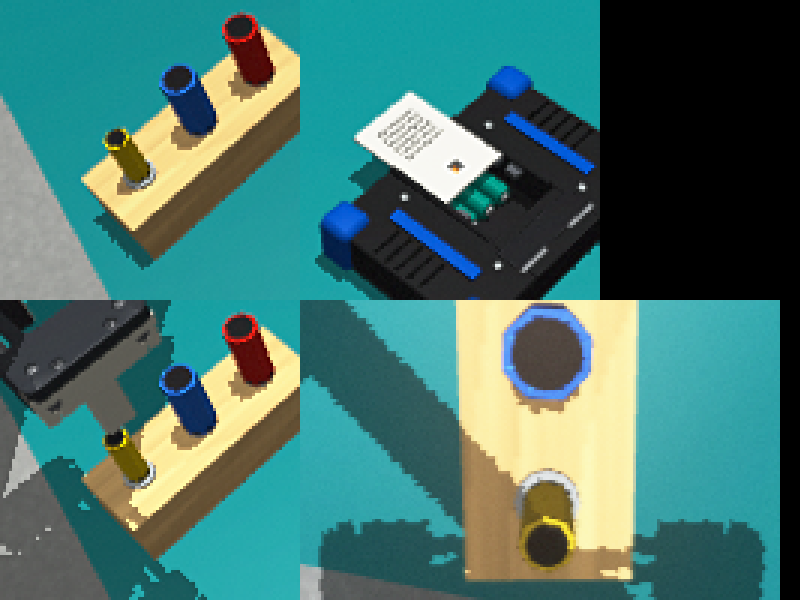

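The tool is upright with its collar on the stand, and matches the starting picture: its top is at (118,138) both before and after. The door is fully out and the gripper is clear of everything.

```bash
python3 -c "
from plant import *
print(close_job())"
```

```text
the job is handed in; nothing more can be done
None
```

I handed the job in: the battery door is open to its stop, the pin tool is back upright and fully down in its own hole, and nothing else was moved; no verdict came back.

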